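Walk the jar cradle square against the fence

TASK

Walk the heavy cast jar cradle round on the table by pushing with the fingers on alternate ends of it, first the end that lies farther from the fence and then the other, until its flat back sits flush against the working face of the steel fence, nowhere overhanging the fence's ends. Turn it nearly square before it meets the fence so that no corner strikes it, and do not lift or tip it. Leave the jars and the loose lid alone.

Things in the scene. Friction and masses are not known exactly. Their poses are not given: they have to be found in the camera images.
- cradle: Loose cast aluminium block, about 1.2 kg, 90 mm (its x) by 160 mm (y) by 45 mm high; origin at the centre of its underside, z up. The face at x = +45 mm is the flat back. The front, x = -45 mm, has a round jar hollow (radius 45, 20 deep, 75 wide, full height) in its middle and a flat land at each end (|y| 38 to 80 mm). It slides with friction (3 to 15 N) and stays where left.
- cradle_back (a point): Middle of the flat back's lower edge, at x = +45 mm, y = 0, z = 0 in the cradle's frame; axes as the cradle's. A push on a front land at |y| = 62 mm turns the cradle roughly 1 rad per 110 mm of travel, its middle creeping along with the push. Its +y end is the lagging one at the start.
- fence: Fixed steel fence, 240 mm long, 70 mm high, plate 12 mm thick with foot and gussets behind it. Origin at table height in the middle of its working face; x points level into the plate, away from the working side (roughly away from the robot), y along the fence, z up. The working side is x < 0; the ends are at y = +120 and -120 mm.
- tall_jar: Closed green glass jar, 80 mm across, 126 mm high, standing on the table; to be left alone. Origin at the centre of its underside.
- small_jar: Closed amber glass jar, 60 mm across, 82 mm high, standing on the table; to be left alone. Origin at the centre of its underside.
- jar_lid: Loose white jar lid with a knob, 86 mm across, 22 mm high, lying on the table; to be left alone. Origin at the centre of its underside.
Things that resemble listed ones, but are neither listed nor needed, are in the scene too. Of the things shaped like the cradle, the aluminium one is meant.

How it is judged (in metres and radians):
On the way, in this order (a step that is already met when the one before it is completed fails the run):
1. the fingers push on the lagging end of the cradle (more than 20 mm to +y of its middle) (contact force between the fingers and cradle above 1 N and y of the grasp point in the frame of cradle above 0.02 m), for 0.1 s.
2. then the fingers push on its other end (more than 20 mm to -y of its middle) (contact force between the fingers and cradle above 1 N and y of the grasp point in the frame of cradle below -0.02 m), for 0.1 s.
At the end, for the whole second after the job is handed in: The middle of the cradle's flat back is within 5 mm of the fence's working face and within 40 mm of the fence's middle along it (no overhang), its back is parallel to the fence within 0.05 rad, and it lies flat on the table at rest (x of cradle_back in the frame of fence between -0.005 and 0.005 m and y of cradle_back in the frame of fence between -0.04 and 0.04 m and angle between the x axis of cradle and the x axis of fence, either way round below 0.05 rad and angle between cradle's own z axis and vertical below 0.05 rad and height (world z) of cradle below 0.004 m and linear speed of cradle below 0.01 m/s); the robot touches nothing.
It fails at once if the cradle pressed against the fence while more than 0.25 rad from square (a corner strikes it) (contact force between cradle and fence above 1 N and angle between the x axis of cradle and the x axis of fence, either way round above 0.25 rad).
It fails at once if the cradle lifted more than 8 mm or tipped more than 0.15 rad (height (world z) of cradle above 0.008 m or angle between cradle's own z axis and vertical above 0.15 rad).
It fails at once if a jar or the loose lid shifted more than 15 mm (distance of any of tall_jar, small_jar, jar_lid from where it was at the start of the episode above 0.015 m).
It also fails if it takes over 67 s, if anything falls off the work surface, if the arm or the gripper's body presses on something with over 40 N, if the wrist force passes 120 N, or if a joint passes its speed limit or range.

ROBOT

A 6-joint arm with a two-finger parallel gripper is mounted at the origin on the work surface. World frame = base frame: x ahead of the robot, y to its left, z up, the work surface at z = 0. Lengths are in mm, angles in rad, forces in N, time in s.
With the tool pointing down it reaches from about 350 to 975 mm from the base axis. Payload 7.1 kg.
Tool frame: the origin (TCP) lies at the very end of the fingers, on their centre line; the grasp point (between the pads) lies 19 mm behind it; z points along the fingers, y is the line along which they close (so a half turn about z gives the same grasp; the last joint's range is limited). The gripper opens to 88 mm and grips with 3 to 60 N. Pads are 20 mm wide; open, the fingers measure 115 mm over their backs; the gripper's body (75 mm by 178 mm) begins 61 mm behind the grasp point.
Start: joints at [1.148, 0.423, 1.63, -0, 1.089, -0.019], TCP at [245.54, 574.73, 222.675] pointing down, gripper open.
Joint ranges: [-3, 3], [-0.9, 2.11], [0.09, 2.58], [-1.31, 4.45], [0.11, 2.69], [-2.54, 2.54]. Speed limits (rad/s): [2.39, 2.39, 3.01, 3.14, 3.14, 3.14].

INTERFACE

Orientations are given as a rotation vector (axis times angle).
In Python, from workcell import sensors, imaging, close_job gives the robot as it stands. The module is installed in compiled form; this text tells all that it offers.
- The arm moves only by the tool servo_tool, never from a script. Its argument "steps" is a list of rows, each a list of 3 entries, a list of its own where there are three numbers: the shift along the world's x, y, z in m, then the turn, a rotation vector about the world's x, y, z in degrees, then the opening, from -1 (shut) to 1 (fully open). A call has exactly 8 rows; each row shifts and turns the commanded pose from where the row before left it; what a row does not reach is not made up. A row lasts 1/12 s, in which the tool goes at most 41.7 mm and 7.16 degrees, less where a joint would pass 70% of its speed; a pose out of reach is approached as far as the arm can. A call is refused whole if a number of a shift passes 0.0417 or a number of a turn 7.16, either way. A call with a gripper value outside its range is refused whole. The fingers move at their own pace and stop on an object; the grip force is fixed at half the most. Time passes only in rows, so rows that do not move let the fingers close, or fill a call up. It gives the time, the measured TCP pose, the force, the opening and the grip force at its end, in the units of the state.
- sensors.get_obs(): the state, without advancing time (a new reading comes with each control period).
- imaging.get_image(name): name is "side" or "top"; returns a dict with "color" (400x640x3 uint8, blue, green, red), "range_z" (400x640 float32, mm along the optical axis (not along the pixel's ray), 0 where there is no reading), "vertical_fov" (degrees; the focal length in pixels is half the picture's height over the tangent of half this angle, whatever the lens; pixels are square), "cx", "cy" (the principal point, pixels), "k1" (the pictures are not rectified: a ray, as slopes to the right and down, at radius r is drawn at 1 + k1 r^2 times it, then the intrinsics apply), "rvec" (rotation vector, rad) and "tvec" (3), from world to camera coordinates, as OpenCV has them. Camera axes: x right, y down, z forward; pixel columns grow to the right and rows downward; lengths in mm; the calibration is good to about 2 mm. A picture is of the moment at which its call begins.
- close_job(): hands the job in; it is judged then, once.
The state is a dict: "t": time; "qpos": joint angles; "qvel": joint speeds; "joint_torque": joint torques, N m; "ee_pos": TCP position; "orientation": TCP orientation; "ft_force": force on the tool from outside, world axes, zero at the start; "moment": the same for the moment, N m; "width": finger opening in mm; "grasp_force": force on a finger pad.
Only numpy, scipy, OpenCV 4.12 (cv2) and the standard library are available. Lean on these libraries where they do the work, as an engineer would, in place of code of your own. Each camera call takes 0.05 s, during which the arm holds its last target. There are 200 camera calls.

## Working session

There is one attempt and no reset: what is moved stays moved. The work goes in short steps, Python scripts to look and compute and a tool call to move; the robot and the scene stay as the last step left them, time stands still between calls to the robot, and variables do not carry over. Pictures are saved under pics/ and viewed, at most 10 in all, crops included, and the job is handed in when it is done.

Besides the shell and the picture viewer there is one more tool, called as name(argument=value, ...) on one line, values as JSON. servo_tool: Moves the arm, as the interface text tells. Its arguments: {"type":"object","properties":{"steps":{"type":"array"}},"required":["steps"]}

```bash
mkdir -p pics; cat > h.py <<'E'
import numpy as np, cv2
from workcell import sensors, imaging, close_job
def grab(n):
    d=imaging.get_image(n); d['R']=cv2.Rodrigues(np.array(d['rvec'],float))[0]; d['t']=np.array(d['tvec'],float).ravel()
    d['f']=200/np.tan(np.radians(d['vertical_fov'])/2); return d
def slopes(d,uv):
    K=np.array([[d['f'],0,d['cx']],[0,d['f'],d['cy']],[0,0,1]])
    return cv2.undistortPoints(np.array(uv,float).reshape(-1,1,2),K,np.array([d['k1'],0,0,0,0.])).reshape(-1,2)
def plane(d,uv,z):
    s=slopes(d,uv); r=np.c_[s,np.ones(len(s))]@d['R']; c=-d['R'].T@d['t']
    return c+r*((z-c[2])/r[:,2])[:,None]
def cloud(d):
    v,u=np.mgrid[:400,:640]; s=slopes(d,np.c_[u.ravel(),v.ravel()]); Z=d['range_z'].ravel()[:,None]
    P=(np.c_[s,np.ones(len(s))]*Z-d['t'])@d['R']; P[Z[:,0]==0]=np.nan
    return P.reshape(400,640,3)
E
python3 - <<'E'
from h import *
for n in('top','side'):
    d=grab(n); cv2.imwrite(f'pics/{n}0.png',d['color']); print(n,-d['R'].T@d['t'],d['f'],d['k1'],d['cx'],d['cy'])
E
```

```text
top [ 404.82610306   18.04034889 1184.76622196] 466.55634785245985 -0.13011570891335963 315.46228683143545 204.47000170592256
side [ 324.79792544 -668.25165845  937.33294563] 393.548161359791 -0.05007264182245354 319.4882204730974 191.6355038701694
```

View pics/top0.png

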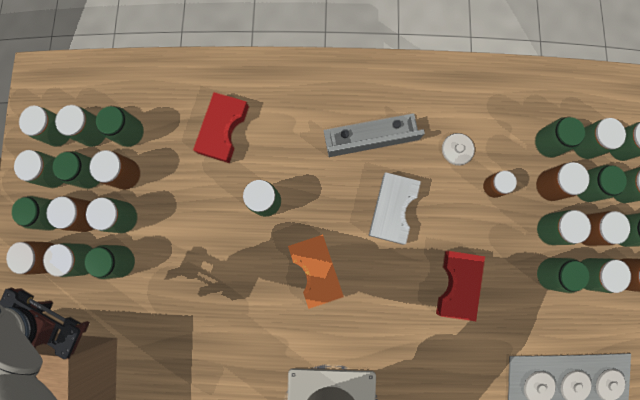

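View pics/side0.png

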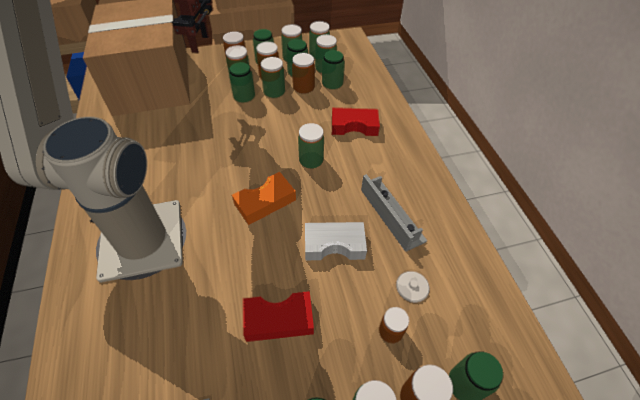

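The top view shows the aluminium cradle at (398,208) with its hollow facing right. Look-alikes are the orange block at (315,272) and the red ones at (220,127) and (460,285). The fence is at (375,135), with its working face toward the bottom of the picture. The lid is at (459,149), the small jar at (503,182) and the tall jar at (260,196). I choose the grey one at (398,208).

```bash
cat >> h.py <<'E'
def cradle(d,near=None,r=170):
    P=cloud(d); c=d['color'].astype(int); sat=c.max(2)-c.min(2)
    m=(abs(P[...,2]-45)<7)&(sat<40)&(c.min(2)>70)
    if near is not None: m&=np.hypot(P[...,0]-near[0],P[...,1]-near[1])<r
    m=cv2.morphologyEx(m.astype(np.uint8),cv2.MORPH_OPEN,np.ones((3,3)))
    n,l,st,ce=cv2.connectedComponentsWithStats(m)
    k=1+np.argmax(st[1:,4]); m=(l==k).astype(np.uint8)
    cn=max(cv2.findContours(m,0,2)[0],key=cv2.contourArea).reshape(-1,2)
    W=plane(d,cn,45)[:,:2].astype(np.float32)
    (cx,cy),(w,h),a=cv2.minAreaRect(W); b=cv2.boxPoints(((cx,cy),(w,h),a))
    e=[b[1]-b[0],b[2]-b[1]]; s=min(e,key=np.linalg.norm); s=s/np.linalg.norm(s)
    hull=W[cv2.convexHull(W,returnPoints=False).ravel()]
    v,u=np.nonzero(m); com=plane(d,np.c_[u,v],45)[:,:2].mean(0)
    if (com-np.array([cx,cy]))@s<0: s=-s     # mass is toward the back
    return np.array([cx,cy]),np.arctan2(s[1],s[0]),(w,h),st[k]
E
python3 - <<'E'
from h import *
d=grab('top'); P=cloud(d)
c,a,s,st=cradle(d,(400,-160)); print('cradle',c,a,s,st)
# fence
m=(P[...,2]>62)&(P[...,2]<80); m[:100]=0;m[165:]=0;m[:,:315]=0;m[:,440:]=0
v,u=np.nonzero(m); W=plane(d,np.c_[u,v],70)[:,:2].astype(np.float32); print(len(W),cv2.minAreaRect(W),cv2.boxPoints(cv2.minAreaRect(W)),np.median(P[m][:,2]))
for n,(x,y,r),z in(('lid',(459,149,12),15),('small',(503,182,8),82),('tall',(258,194,10),126)):
    print(n,np.nanmedian(P[y-r//2:y+r//2,x-r//2:x+r//2].reshape(-1,3),0))
o=cv2.resize(d['color'][90:260,300:480],None,fx=3.3,fy=3.3,interpolation=cv2.INTER_CUBIC)
m2=cv2.resize(m[90:260,300:480].astype(np.uint8),None,fx=3.3,fy=3.3,interpolation=0); o[m2>0,2]=255
cv2.imwrite('pics/crop.png',o)
print(sensors.get_obs()['orientation'])
E
```

```text
cradle [ 505.18240356 -139.83465576] 1.3453385 (89.22822570800781, 141.24118041992188) [ 370  186   48   58 1797]
525 ((676.2255249023438, -91.26419067382812), (15.4367036819458, 239.63461303710938), 12.219917297363281) [[ 643.321      24.20464 ]
 [ 694.04315  -210.00043 ]
 [ 709.13007  -206.73302 ]
 [ 658.4079     27.472046]] 69.66903345067077
lid [ 673.38351735 -308.2262077    15.24580005]
small [ 580.91356375 -397.67998791   83.88390366]
tall [531.12743113 184.0879384  126.81276889]
[-6.29900447e-01 -3.07752134e+00  1.83469969e-03]
```

View pics/crop.png

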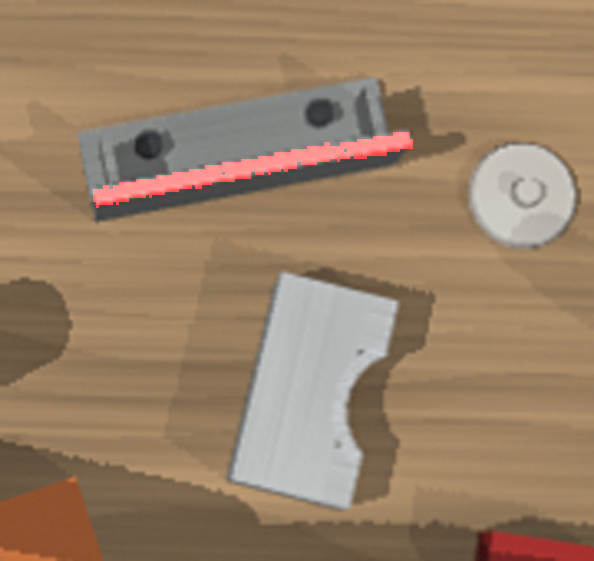

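The crop confirms the choice: light grey aluminium, hollow at right, back facing left (+Y). The corners at full scale are about (385,172), (421,181), (407,244) and (370,235). The mask lost a strip, so I'll fix the pose from these corners.

```bash
sed -i 's/abs(P\[...,2\]-45)<7/abs(P[...,2]-45)<14/' h.py; python3 - <<'E'
from h import *
d=grab('top'); P=cloud(d)
print('cradle',*cradle(d,(495,-160)))
C=plane(d,[(385.2,172.1),(420.9,180.9),(406.7,244.5),(369.7,235.5)],45)[:,:2]
print(C.round(),C.mean(0)); print(cv2.minAreaRect(C.astype(np.float32)))
c=C.mean(0); e=(C[0]+C[3]-C[1]-C[2]); a=np.arctan2(e[1],e[0]); print(a)
R=np.array([[np.cos(a),-np.sin(a)],[np.sin(a),np.cos(a)]])
for p in((-45,62),(-80,62),(-45,-62)): print(p,c+R@p)
print('red',plane(d,[(447,250),(485,254),(437,317)],45)[:,:2])
print('orange',plane(d,[(322,235),(289,243),(341,297)],45)[:,:2])
E
```

```text
cradle [ 514.74353027 -141.70965576] 1.3453383 (89.8479232788086, 161.41180419921875) [ 370  173   50   71 2209]
[[ 602. -117.]
 [ 583. -206.]
 [ 425. -172.]
 [ 445.  -82.]] [ 513.72137282 -144.25321256]
((513.8671264648438, -144.00320434570312), (92.83039855957031, 161.3727264404297), 77.77824401855469)
1.3555392297646278
(-45, 62) [ 443.54030218 -174.97156741]
(-80, 62) [ 436.06435122 -209.16382029]
(-45, -62) [ 564.67856954 -201.45779368]
red [[ 414.03981133 -271.60222901]
 [ 406.15082455 -366.52581345]
 [ 251.32076081 -249.32318224]]
orange [[442.95034769  34.73609505]
 [421.15062217 114.77441989]
 [294.23671788 -15.36911076]]
```

servo_tool(steps=[[[0.019, -0.0327, 0], [0, 0, -3.3], -1], [[0.019, -0.0327, 0], [0, 0, -3.3], -1], [[0.019, -0.0327, 0], [0, 0, -3.3], -1], [[0.019, -0.0327, 0], [0, 0, -3.3], -1], [[0.019, -0.0327, 0], [0, 0, -3.3], -1], [[0.019, -0.0327, 0], [0, 0, -3.3], -1], [[0.019, -0.0327, 0], [0, 0, -3.3], -1], [[0.019, -0.0327, 0], [0, 0, -3.3], -1]])

```text
t: 0.87
ee_pos: [398.0, 311.4, 222.7]
orientation: [1.32, 2.851, 0.0]
ft_force: [-0.8, 0.0, -0.6]
width: 38.1
grasp_force: 0.0
```

servo_tool(steps=[[[0.005, -0.0327, 0], [0, 0, -3.3], -1], [[0.005, -0.0327, 0], [0, 0, -3.3], -1], [[0.005, -0.0327, 0], [0, 0, -3.3], -1], [[0.005, -0.0327, 0], [0, 0, -3.3], -1], [[0.005, -0.0327, 0], [0, 0, -3.3], -1], [[0.005, -0.0327, 0], [0, 0, -3.3], -1], [[0.005, -0.0327, 0], [0, 0, -3.3], -1], [[0.005, -0.0327, 0], [0, 0, -3.3], -1]])

```text
t: 1.53
ee_pos: [437.4, 49.9, 222.8]
orientation: [1.936, 2.474, 0.0]
ft_force: [1.2, 1.1, 0.2]
width: 0.2
grasp_force: 0.0
```

servo_tool(steps=[[[0, -0.0327, -0.012], [0, 0, -3.3], -1], [[0, -0.0327, -0.012], [0, 0, -3.3], -1], [[0, -0.0327, -0.012], [0, 0, -3.3], -1], [[0, -0.0327, -0.012], [0, 0, -3.3], -1], [[0, -0.0327, -0.012], [0, 0, -3.3], -1], [[0, -0.0327, -0.012], [0, 0, -3.3], -1], [[0, -0.0327, -0.012], [0, 0, -3.3], -1], [[0, -0.0327, -0.012], [0, 0, -3.3], -1]])

```text
t: 2.2
ee_pos: [437.2, -211.8, 126.1]
orientation: [2.45, 1.966, 0.0]
ft_force: [0.2, 0.8, -0.7]
width: 0.6
grasp_force: 0.0
```

servo_tool(steps=[[[0, 0, -0.014], [0, 0, 0], -1], [[0, 0, -0.014], [0, 0, 0], -1], [[0, 0, -0.014], [0, 0, 0], -1], [[0, 0, -0.014], [0, 0, 0], -1], [[0, 0, -0.014], [0, 0, 0], -1], [[0, 0, -0.014], [0, 0, 0], -1], [[0, 0, -0.014], [0, 0, 0], -1], [[0, 0, -0.014], [0, 0, 0], -1]])

```text
t: 2.87
ee_pos: [437.6, -210.1, 14.0]
orientation: [2.447, 1.97, 0.0]
ft_force: [-0.1, -0.4, -0.5]
width: 0.3
grasp_force: 0.0
```

servo_tool(steps=[[[0.0015, 0.0065, 0], [0, 0, 0], -1], [[0.0015, 0.0065, 0], [0, 0, 0], -1], [[0.0015, 0.0065, 0], [0, 0, 0], -1], [[0.0015, 0.0065, 0], [0, 0, 0], -1], [[0.0013, 0.0055, 0], [0, 0, 0], -1], [[0.0013, 0.0055, 0], [0, 0, 0], -1], [[0.0013, 0.0055, 0], [0, 0, -1], -1], [[0.0013, 0.0055, 0], [0, 0, -1], -1]])

```text
t: 3.53
ee_pos: [448.2, -161.7, 15.4]
orientation: [-2.481, -1.927, 0.001]
ft_force: [-5.5, -5.0, 2.0]
width: 0.3
grasp_force: 3.6
```

```bash
cat > m.py <<'E'
from h import *
import sys
d=grab('top'); c,a,s,st=cradle(d,tuple(map(float,sys.argv[1:3])))
F=np.array([668.7,-92.9]); tf=.2133; R=lambda t:np.array([[np.cos(t),-np.sin(t)],[np.sin(t),np.cos(t)]])
o=sensors.get_obs(); e=np.array(o['ee_pos'][:2])
print('c',c,'th',a,'size',s,'rel',a-tf); b=c+R(a)@[45,0]; print('back in fence',R(tf).T@(b-F),'centre',R(tf).T@(c-F)); print('tcp in cradle',R(a).T@(e-c), 'ft',o['ft_force'],o['ee_pos'])
E
python3 m.py 515 -140
```

```text
c [ 523.91992188 -128.75650024] th 1.1770129 size (89.00631713867188, 161.607177734375) rel 0.96371293
back in fence [-123.41800277   32.56323671] centre [-149.08935311   -4.39595511]
tcp in cradle [-58.66318673  57.40113605] ft [-2.52121259 -1.7477629   0.54592937] [ 448.40385465 -160.90588896   15.36792006]
```

servo_tool(steps=[[[0.0022, 0.0055, 0], [0, 0, -3], -1], [[0.0025, 0.0054, 0], [0, 0, -3], -1], [[0.0028, 0.0053, 0], [0, 0, -3], -1], [[0.0031, 0.0051, 0], [0, 0, -3], -1], [[0.0034, 0.005, 0], [0, 0, -3], -1], [[0.0037, 0.0047, 0], [0, 0, -3], -1], [[0.004, 0.0045, 0], [0, 0, -3], -1], [[0.0042, 0.0043, 0], [0, 0, -3], -1]])

```text
t: 4.25
ee_pos: [472.1, -121.3, 14.8]
orientation: [-2.826, -1.366, 0.006]
ft_force: [-7.7, -1.7, 2.0]
width: 0.6
grasp_force: 3.2
```

```bash
python3 m.py 535 -120
```

```text
c [ 552.52630615 -110.61741638] th 0.92040956 size (88.58374786376953, 162.19140625) rel 0.7071096
back in fence [-83.08053545  36.51023403] centre [-117.29146123    7.27647637]
tcp in cradle [-56.05215465  56.69423442] ft [-3.23049573 -0.19850617 -0.54378344] [ 473.46696097 -120.89847206   14.93768649]
```

```bash
python3 - <<'E'
from h import *
d=grab('top'); cv2.imwrite('pics/t1.png',cv2.resize(d['color'][90:280,280:480],None,fx=3,fy=3)); print(cradle(d,(550,-110)))
E
```

```text
(array([ 553.26599121, -109.87262726]), np.float32(0.90927374), (88.60269165039062, 162.48040771484375), array([ 349,  157,   66,   64, 1428], dtype=int32))
```

View pics/t1.png

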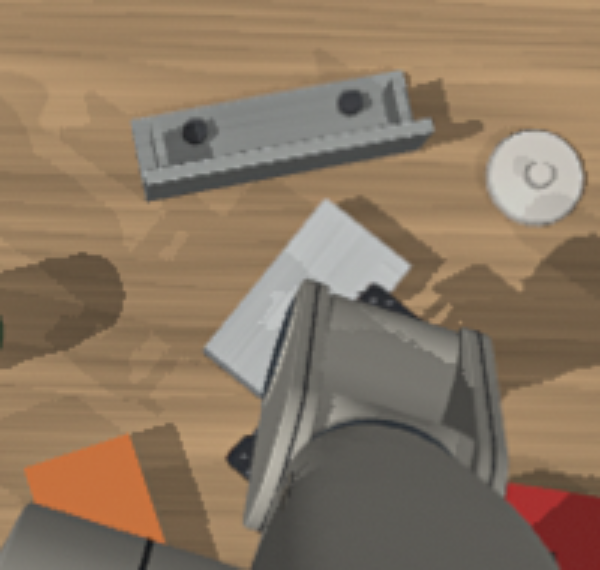

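The picture shows the cradle turned with corners at crop (325,198), (410,267) and (204,352), well clear of the fence and still pushed at its near end. I was pushing too much toward its centre, so I'll shift outward and push more along +Y.

servo_tool(steps=[[[-0.0037, -0.0047, 0], [0, 0, -4], -1], [[-0.0055, 0.0043, 0], [0, 0, -4], -1], [[0.0026, 0.0054, 0], [0, 0, -2], -1], [[0.0026, 0.0054, 0], [0, 0, -3], -1], [[0.0029, 0.0052, 0], [0, 0, -3], -1], [[0.0032, 0.0051, 0], [0, 0, -3], -1], [[0.0034, 0.0049, 0], [0, 0, -3], -1], [[0.0037, 0.0047, 0], [0, 0, -3], -1]])

```text
t: 5.02
ee_pos: [480.9, -91.3, 14.9]
orientation: [-3.055, -0.724, 0.008]
ft_force: [-9.8, -2.4, 7.0]
width: 0.4
grasp_force: 4.7
```

```bash
python3 m.py 560 -100
```

```text
c [ 567.2755127  -102.24638367] th 0.66492695 size (88.6881103515625, 162.30953979492188) rel 0.45162696
back in fence [-60.61625264  31.97494525] centre [-101.10447341   12.33559762]
tcp in cradle [-59.96515734  61.53796265] ft [-5.65257231  0.45023347 -0.32837924] [482.11619652 -90.81695568  14.87783168]
```

servo_tool(steps=[[[0.004, 0.0045, 0], [0, 0, -2.5], -1], [[0.0042, 0.0042, 0], [0, 0, -2.5], -1], [[0.0045, 0.004, 0], [0, 0, -2.5], -1], [[0.0047, 0.0038, 0], [0, 0, -2.5], -1], [[0.0049, 0.0035, 0], [0, 0, -2.5], -1], [[0.005, 0.0033, 0], [0, 0, -2.5], -1], [[0.0052, 0.003, 0], [0, 0, -2.5], -1], [[0.0053, 0.0027, 0], [0, 0, -2.5], -1]])

```text
t: 5.73
ee_pos: [518.4, -61.9, 14.6]
orientation: [-3.135, -0.183, 0.01]
ft_force: [-9.4, 1.8, 4.9]
width: 0.6
grasp_force: 4.2
```

```bash
python3 m.py 580 -95
```

```text
c [ 632.74853516 -118.67868042] th -3.113777 size (50.46746063232422, 118.9590835571289) rel -3.327077
back in fence [-84.82183089  -9.28503107] centre [-40.59371346 -17.58404436]
tcp in cradle [110.82534433 -60.02680406] ft [-3.73937624  1.29152832 -0.4219883 ] [520.29658737 -61.757387    14.75731175]
```

servo_tool(steps=[[[-0.015, -0.003, 0], [0, 0, 1], -1], [[-0.015, -0.003, 0], [0, 0, 1], -1], [[-0.012, -0.012, 0], [0, 0, 1], -1], [[-0.012, -0.015, 0], [0, 0, 1], -1], [[-0.012, -0.015, 0], [0, 0, 1], -1], [[-0.012, -0.015, 0], [0, 0, 1], -1], [[-0.012, -0.015, 0], [0, 0, 1], -1], [[-0.012, -0.015, 0], [0, 0, 1], -1]])

```text
t: 6.45
ee_pos: [420.1, -156.7, 15.3]
orientation: [3.114, 0.405, 0.004]
ft_force: [-0.0, -0.1, 0.4]
width: 0.4
grasp_force: 0.0
```

```bash
python3 m.py 580 -95; python3 - <<'E'
from h import *
d=grab('top'); cv2.imwrite('pics/t2.png',cv2.resize(d['color'][90:280,280:480],None,fx=3,fy=3))
E
```

```text
c [ 594.4644165  -101.78042603] th 0.32833627 size (92.04924774169922, 160.31320190429688) rel 0.115036264
back in fence [-29.73051798  12.2006998 ] centre [-74.4330966    7.03547819]
tcp in cradle [-185.19245946    3.7535291 ] ft [-1.67898261 -0.29747194  0.23230171] [ 417.95451552 -157.94616314   15.15765446]
```

View pics/t2.png

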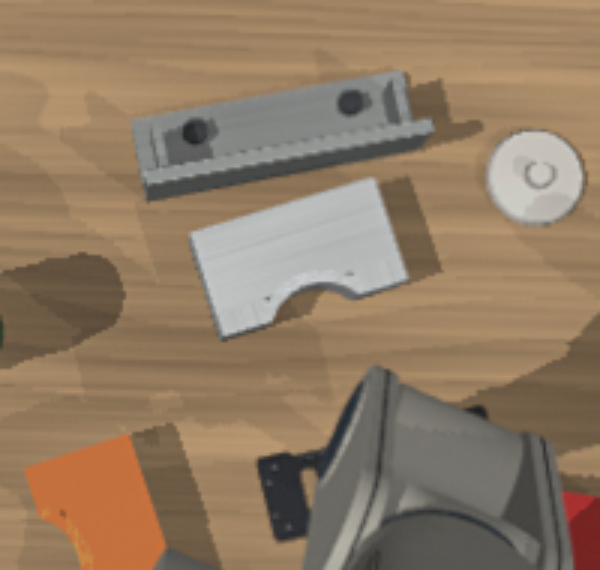

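The picture shows the cradle nearly square to the fence, corners at crop (190,233), (375,178), (409,278) and (222,340), with a gap of about 30 mm. Next I go to its -y land.

servo_tool(steps=[[[0.0165, -0.0026, 0], [0, 0, 0], -1], [[0.0165, -0.0026, 0], [0, 0, 0], -1], [[0.0165, -0.0026, 0], [0, 0, 0], -1], [[0.0165, -0.0026, 0], [0, 0, 0], -1], [[0.0165, -0.0026, 0], [0, 0, 0], -1], [[0.0165, -0.0026, 0], [0, 0, 0], -1], [[0.0165, -0.0026, 0], [0, 0, 0], -1], [[0.0165, -0.0026, 0], [0, 0, 0], -1]])

```text
t: 7.22
ee_pos: [553.8, -176.1, 15.2]
orientation: [3.115, 0.403, 0.003]
ft_force: [-0.3, -0.3, 0.3]
width: 0.3
grasp_force: 0.0
```

servo_tool(steps=[[[0.003, 0.001, 0], [0, 0, 0], -1], [[0.003, 0.001, 0], [0, 0, 0], -1], [[0.002, 0.0005, 0], [0, 0, 0], -1], [[0.002, 0.0005, 0], [0, 0, 0], -1], [[0.0015, 0.0005, 0], [0, 0, 0], -1], [[0.0015, 0.0005, 0], [0, 0, 0], -1], [[0.0015, 0.0005, 0], [0, 0, 0], -1], [[0.0015, 0.0005, 0], [0, 0, 0], -1]])

```text
t: 7.88
ee_pos: [564.4, -172.2, 14.7]
orientation: [-3.115, -0.402, 0.008]
ft_force: [-8.1, -6.2, 7.0]
width: 0.3
grasp_force: 5.3
```

servo_tool(steps=[[[0.001, 0.0003, 0], [0, 0, 0], -1], [[0.001, 0.0003, 0], [0, 0, 0], -1], [[0.0005, 0, 0], [0, 0, 0], -1], [[-0.015, -0.003, 0], [0, 0, 0], -1], [[-0.025, 0.003, 0], [0, 0, 0], -1], [[-0.035, 0.005, 0], [0, 0, 0], 1], [[-0.04, 0.005, 0], [0, 0, 0], 1], [[-0.035, 0.005, 0], [0, 0, 0], 1]])

```text
t: 8.55
ee_pos: [417.0, -155.2, 14.8]
orientation: [-3.115, -0.401, 0.002]
ft_force: [-0.3, -0.1, -0.7]
width: 16.9
grasp_force: 0.0
```

```bash
python3 m.py 600 -100
```

```text
c [598.6428833  -98.54516602] th 0.38405356 size (91.75299835205078, 160.31982421875) rel 0.17075355
back in fence [-25.31889838  16.95952013] centre [-69.66446349   9.31289567]
tcp in cradle [-196.93839026   21.48742741] ft [-7.33603548  2.42614212 -0.8793517 ] [ 407.99982476 -152.41225356   13.8161597 ]
```

servo_tool(steps=[[[0.0141, 0.0039, 0], [0, 0, -0.3], 1], [[0.0141, 0.0039, 0], [0, 0, -0.3], 1], [[0.0141, 0.0039, 0], [0, 0, -0.3], 1], [[0.0141, 0.0039, 0], [0, 0, -0.3], 1], [[0.0141, 0.0039, 0], [0, 0, -0.3], 1], [[0.0141, 0.0039, 0], [0, 0, -0.3], 1], [[0.0141, 0.0039, 0], [0, 0, -0.3], 1], [[0.0141, 0.0039, 0], [0, 0, -0.3], 1]])

```text
t: 9.27
ee_pos: [533.0, -124.4, 14.7]
orientation: [-3.123, -0.335, 0.001]
ft_force: [-0.1, -1.0, -0.2]
width: 74.4
grasp_force: 0.0
```

servo_tool(steps=[[[0.0036, 0.0008, 0], [0, 0, 0], 1], [[0.0036, 0.0008, 0], [0, 0, 0], 1], [[0.0036, 0.0008, 0], [0, 0, 0], 1], [[0.0036, 0.0008, 0], [0, 0, 0], 1], [[0.0036, 0.0008, 0], [0, 0, 0], 1], [[0.0036, 0.0008, 0], [0, 0, 0], 1], [[0.0036, 0.0008, 0], [0, 0, 0], 1], [[0.0036, 0.0008, 0], [0, 0, 0], 1]])

```text
t: 9.93
ee_pos: [555.5, -117.5, 13.7]
orientation: [-3.12, -0.337, 0.018]
ft_force: [-13.1, 2.2, 9.4]
width: 87.7
grasp_force: 6.0
```

```bash
python3 m.py 600 -100; python3 - <<'E'
from h import *
d=grab('top'); cv2.imwrite('pics/t3.png',cv2.resize(d['color'][90:280,280:480],None,fx=3,fy=3))
o=sensors.get_obs(); r=np.array([[.977,.212],[-.212,.977]]); print('tcp fence',r@(np.array(o['ee_pos'][:2])-[668.7,-92.9]),o['width'],cv2.Rodrigues(np.array(o['orientation']))[0][:,0])
E
```

```text
c [616.22515869 -53.78156281] th 0.263448 size (56.86891555786133, 76.69184875488281) rel 0.050147995
back in fence [ 1.93862621 51.59583991] centre [-43.00480359  49.34012533]
tcp in cradle [-73.92842643 -46.07515929] ft [-6.2275746   2.72836443  0.48541258] [ 556.84591056 -117.51881203   13.80866685]
tcp fence [-114.3039977    -0.44313987] 88.1224177902869 [ 0.97695544  0.21329686 -0.00790651]
```

View pics/t3.png

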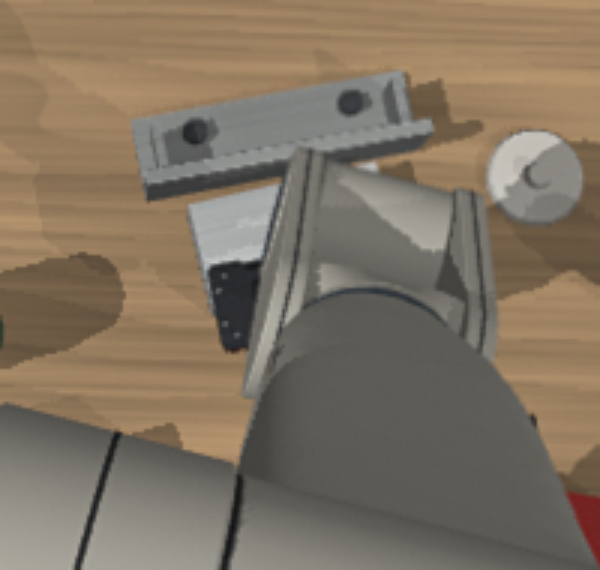

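The cradle is nearly square (back edge at crop (190,205) to (375,168)), with both fingers on its front and a gap of about 10 mm left.

servo_tool(steps=[[[0.002, 0.0005, 0], [0, 0, 0], 1], [[0.002, 0.0005, 0], [0, 0, 0], 1], [[0.002, 0.0005, 0], [0, 0, 0], 1], [[0.0015, 0.0004, 0], [0, 0, 0], 1], [[0.0015, 0.0004, 0], [0, 0, 0], 1], [[0.001, 0.0002, 0], [0, 0, 0], 1], [[0.001, 0.0002, 0], [0, 0, 0], 1], [[0.001, 0.0002, 0], [0, 0, 0], 1]])

```text
t: 10.7
ee_pos: [568.0, -115.2, 13.7]
orientation: [-3.121, -0.335, 0.016]
ft_force: [-11.0, -1.7, 5.6]
width: 88.0
grasp_force: 5.6
```

servo_tool(steps=[[[0.001, 0.0002, 0], [0, 0, 0], 1], [[0.001, 0.0002, 0], [0, 0, 0], 1], [[0.001, 0.0002, 0], [0, 0, 0], 1], [[0.001, 0.0002, 0], [0, 0, 0], 1], [[0, 0, 0], [0, 0, 0], 1], [[0, 0, 0], [0, 0, 0], 1], [[0, 0, 0], [0, 0, 0], 1], [[0, 0, 0], [0, 0, 0], 1]])

```text
t: 11.37
ee_pos: [572.5, -114.6, 13.7]
orientation: [-3.121, -0.335, 0.014]
ft_force: [-10.0, -1.3, 4.1]
width: 87.8
grasp_force: 4.8
```

servo_tool(steps=[[[0.001, 0.0002, 0], [0, 0, 0], 1], [[0.001, 0.0002, 0], [0, 0, 0], 1], [[0.001, 0.0002, 0], [0, 0, 0], 1], [[0.0005, 0.0001, 0], [0, 0, 0], 1], [[0.0005, 0.0001, 0], [0, 0, 0], 1], [[0, 0, 0], [0, 0, 0], 1], [[0, 0, 0], [0, 0, 0], 1], [[0, 0, 0], [0, 0, 0], 1]])

```text
t: 12.03
ee_pos: [572.4, -114.5, 13.7]
orientation: [-3.12, -0.336, 0.026]
ft_force: [-23.5, -7.5, 17.4]
width: 88.3
grasp_force: 12.3
```

The arm has stalled and the force has doubled, so the cradle is against the fence. I'll back off and look.

servo_tool(steps=[[[-0.01, -0.0021, 0], [0, 0, 0], 1], [[-0.02, -0.004, 0], [0, 0, 0], 1], [[-0.025, -0.005, 0], [0, 0, 0], 1], [[-0.03, -0.006, 0], [0, 0, 0], 1], [[-0.03, -0.006, 0.01], [0, 0, 0], 1], [[-0.03, -0.006, 0.01], [0, 0, 0], 1], [[-0.02, 0, 0.01], [0, 0, 0], 1], [[0, 0, 0.01], [0, 0, 0], 1]])

```text
t: 12.7
ee_pos: [410.6, -142.2, 54.4]
orientation: [-3.121, -0.332, 0.009]
ft_force: [-0.8, -0.4, -0.1]
width: 88.0
grasp_force: 0.0
```

```bash
python3 m.py 620 -105; python3 - <<'E'
from h import *
d=grab('top'); cv2.imwrite('pics/t4.png',cv2.resize(d['color'][100:220,300:460],None,fx=4.5,fy=4.5,interpolation=2))
E
```

```text
c [627.52020264 -98.08403778] th 0.2153414 size (96.2557144165039, 159.852294921875) rel 0.0020413995
back in fence [3.65594921 3.74250474] centre [-41.3439569    3.65064191]
tcp in cradle [-217.40707371    1.35084178] ft [ 0.9995857  -0.45324142  1.9666779 ] [ 414.84582144 -143.22014663   56.39328832]
```

View pics/t4.png

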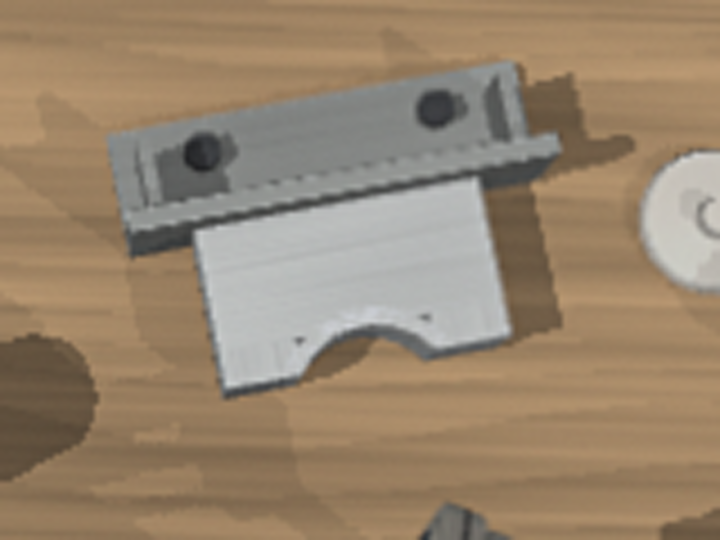

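The picture shows the back flush along the fence face, from crop (195,230) to (480,180), parallel and well inside both ends. The arm is clear.

```bash
python3 -c "
from workcell import close_job
print(close_job())"
```

```text
the job is handed in; nothing more can be done
None
```

The job is handed in: in the last picture the aluminium cradle sits flush against the fence, about 0.002 rad from parallel and 4 mm off the fence's middle, with the arm clear (no verdict was returned).

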